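# Fresh board for the butter dish

## Task

Give the butter dish a clean bamboo board from the spring-loaded caddy: press lightly on the exposed face of the top board, draw it out through the caddy's open front so that the next board rises into its place, and set it gently, bevelled side down, into the dish's tapered well until it sits fully home. Leave the other two boards in the caddy, do not ram the stack down to its stop or slam the board into the dish, and leave the other things on the shelf where they stand.

Things in the scene. Friction and masses are not known exactly. Their poses are not given: they have to be found in the camera images.
- caddy: Spring-loaded board caddy, fixed: clear box on a dark 135 x 85 mm base, two black lips on top. Origin: underside centre; z up, -x is the open front. Holds three boards, long side along x. Side walls (outer faces y = +-37.5 mm, inner +-32.5) and back wall (x = 57.5) enclose them: the top board can be gripped by its sides only where it sticks out in front. Lips reach to 76.3 mm height.
- caddy_window (a point): Middle of the window between the lips, level with their underside and the top board's face (72 mm over the caddy's origin). The lips run along x from -51 to +62 mm and cover the board's outer 6 mm a side; its face is bare for y = -25 to +25 mm. A board slides out to -x under them.
- caddy_front (a point): Middle of the front wall's top edge (x = -60, z = 55 mm in the caddy's frame; wall 5 mm thick). The top board passes 3 mm over it; the lower boards are kept back by it. If the top board is pushed down over 3 mm, its bevel meets this wall and rides up over it. A board drawn out about 100 mm or more falls out in front.
- board_top: Bamboo board to take: 112 (x) x 62 (y) x 14 mm, about 65 g. Origin: underside centre, z up. Upper 6 mm: upright edges; lower 8 mm: bevelled all round to 102 x 52 at the underside. Starts 58 mm above the caddy's origin. A shut gripper's tip pressed lightly (6 to 9 N) on its face can drag it; boards slide on each other more easily. Drawn 60 to 90 mm out it stays level, its rear under the lips.
- board_mid: Second board, same shape, starts with its underside 44 mm above the caddy's origin and must rise 14 mm into the top place.
- board_low: Third board, same shape, starts with its underside 30 mm above the caddy's origin.
- platform (a joint): Height of the spring platform under the boards (m): 0 with three boards, about +0.014 with two, negative when the stack is pressed down. Hard stop at -0.015; beyond -0.012 counts as ramming. The spring presses the full stack up against the lips with about 7.5 N, so a lighter push does not move it; 0.2 N more per mm beyond that.
- dish: Blue ceramic butter dish, lid off, loose, 0.6 kg, 150 (x) x 100 (y) x 30 mm high. Origin: underside centre. The middle 70 mm of both long sides (|x| < 35, |y| > 23 mm) is cut away down to the shelf as notches for the fingers of a gripper holding the board by its long sides near its middle.
- dish_well (a point): Centre of the flat floor of the dish's tapered well, 22 mm over the dish's underside, where the board's underside centre must come to lie. Well 114 x 64 mm at the rim, 104 x 54 mm at the floor, 8 mm deep, long side along the dish's x: the board's bevel guides itself in from up to 5 mm off, either way round, 1 mm play a side. Home, its 6 mm upright edge stands above the rim.
- dish_lid: Ceramic lid of the butter dish, 150 x 100 x 66 mm, bystander. Origin: underside centre.
- cruet: Amber glass cruet, 72 mm across, 155 mm tall, bystander. Origin: underside centre.
- spoon_rest: Bamboo spoon rest, 200 x 85 x 14 mm, bystander. Origin: underside centre.
- spatula: Black plastic spatula lying flat, bystander.
- tea_tin: Round tea tin, 72 mm across, 110 mm tall, bystander standing between robot and work. Origin: underside centre.
- mug: White mug, 80 mm across, 90 mm tall, bystander. Origin: underside centre.
Not all that is in view belongs to the job. Leave any green or red look-alike of the board_top alone. Leave any orange look-alike of the dish alone.

How it is judged:
By the outcome, as a careful person would: the job done as asked, in the order asked, and still so for the second after the job is handed in, with the robot touching nothing.
It also fails if it takes over 51 s, if anything falls off the work surface, if the arm or the gripper's body presses on something with over 40 N, if the wrist force passes 120 N, or if a joint passes its speed limit or range.

## Robot

A 6-joint arm with a two-finger parallel gripper is mounted at the origin on the work surface. World frame = base frame: x ahead of the robot, y to its left, z up, the work surface at z = 0. Lengths are in m, angles in degrees, forces in N, time in s.
With the tool pointing down it reaches from about 0.35 to 0.875 m from the base axis. Payload 4.2 kg.
Tool frame: the origin (TCP) lies midway between the tips of the shut fingers; the grasp point (between the pads) lies 19 mm behind it; z points along the fingers, y is the direction in which the jaws open and shut (so a half turn about z gives the same grasp; the last joint's range is limited). The gripper opens to 87 mm and grips with 3 to 60 N. Pads are 19 mm wide; open, the fingers measure 117 mm over their backs; the gripper's body (75 mm by 190 mm) begins 51 mm behind the grasp point.
Start: joints at [-53.48, 22.042, 0.453, 0, -68.411, -14.817], TCP at [0.231, -0.581, 0.223] pointing down, gripper open.
Joint ranges: [-179.83, 179.83], [-69.29, 118.12], [-61.27, 80.66], [-181.25, 117.63], [-171.15, -9.14], [-177.46, 177.46]. Speed limits (degrees/s): [159.86, 159.86, 180, 180, 180, 180].

## Interface

Orientations are given as a 3x3 rotation matrix whose columns are the frame's x, y, z axes.
In Python, from station import r gives the robot as it stands.
- The arm moves only by the tool play_rows, never from a script. Its argument "commands" is a list that holds one entry, the list of rows, each a list of 7 numbers: the shift along the world's x, y, z in m, then the turn, a rotation vector about the world's x, y, z in rad, then the closure, from 0 (fully open) to 1 (shut). A call has 1 to 5 rows; each row is the pose to reach, as a shift and turn from the pose commanded when the call began; what a row does not reach only later rows make up. A row lasts 1/10 s, in which the tool goes at most 50 mm and 8.59 degrees, less where a joint would pass 70% of its speed; a pose out of reach is approached as far as the arm can. A call with a gripper value outside its range is refused whole. The fingers move at their own pace and stop on an object; the grip force is fixed at half the most. Time passes only in rows, so rows that repeat a pose let the fingers close. It gives the time, the measured TCP pose, the force and the opening at its end, in the units of the state.
- r.sense(): the state, without advancing time (a new reading comes with each control period).
- r.capture(name): name is "side" or "top" or "wrist"; returns a dict with "image" (384x512x3 uint8, red, green, blue), "range_z" (384x512 float32, m along the optical axis (not along the pixel's ray), 0 where there is no reading), "intrinsics" (3x3 intrinsics, pixels), "extrinsics" (4x4, takes a point from camera to world coordinates); the wrist camera has in their place "mount" (4x4, takes a point from camera to tool coordinates, whose origin is the TCP and whose axes are the flange's). Camera axes: x right, y up, looking along -z (the intrinsics and any distortion apply to the point x, -y, -z); pixel columns grow to the right and rows downward; lengths in m; the calibration is good to about 2 mm. A picture is of the moment at which its call begins: read the wrist's pose just before it.
- r.finish_job(): hands the job in, once; it reports no verdict.
The state is a dict: "time_s": time; "joints": joint angles; "joint_velocities": joint speeds; "effort": joint torques, N m; "tcp_pos": TCP position; "ee_rot": TCP orientation; "wrist_force": force on the tool from outside, world axes, zero at the start; "moment": the same for the moment, N m; "gripper_width": opening from 0.0 (shut) to 1.0 (fully open).
Only numpy, scipy, OpenCV 4.12 (cv2) and the standard library are available. Lean on these libraries where they do the work, as an engineer would, in place of code of your own. Each camera call takes 0.05 s, during which the arm holds its last target. There are 200 camera calls.

## Working session

There is one attempt and no reset: what is moved stays moved. The work goes in short steps, Python scripts to look and compute and a tool call to move; the robot and the scene stay as the last step left them, time stands still between calls to the robot, and variables do not carry over. Pictures are saved under pics/ and viewed, about 8 in all and at most 12, crops included, and the job is handed in when it is done.

Besides the shell and the picture viewer there is one more tool, called after "Emit:" by a JSON object that holds its "method" and its "body". play_rows: Moves the arm, as the interface text tells. Its arguments: {"type":"object","properties":{"commands":{"type":"array","items":{"type":"array","items":{"type":"array","items":{"type":"number"}}}}},"required":["commands"]}

```bash
mkdir -p pics; ls
cat > h.py <<'E'
import numpy as np, cv2
from station import r
np.set_printoptions(precision=4,suppress=True)
def cap(n):
    s=r.sense(); c=r.capture(n)
    if n=="wrist":
        T=np.eye(4);T[:3,:3]=np.array(s["ee_rot"]);T[:3,3]=s["tcp_pos"];c["extrinsics"]=T@np.array(c["mount"])
    return c
def pts(c):
    z=np.array(c["range_z"]);K=np.array(c["intrinsics"]);h,w=z.shape
    u,v=np.meshgrid(np.arange(w),np.arange(h))
    P=np.stack([(u-K[0,2])/K[0,0]*z,-(v-K[1,2])/K[1,1]*z,-z,np.ones_like(z)],-1)
    return (P@np.array(c["extrinsics"]).T)[...,:3]
def save(c,f,box=None,k=1):
    im=np.array(c["image"])[...,::-1]
    if box: im=im[box[1]:box[3],box[0]:box[2]]
    cv2.imwrite(f,cv2.resize(im,None,fx=k,fy=k,interpolation=cv2.INTER_CUBIC))
E
python3 - <<'E'
from h import *
a=cap("top");b=cap("side");print(a.keys())
np.savez("top0",P=pts(a),im=a["image"]);np.savez("side0",P=pts(b),im=b["image"])
save(a,"pics/top.png",k=1.5);save(b,"pics/side.png",k=1.5)
print(a["extrinsics"],b["extrinsics"],a["intrinsics"]);s=r.sense();print(s)
E
```

```text
pics
dict_keys(['image', 'range_z', 'intrinsics', 'extrinsics'])
[[ 0.0105  0.9946 -0.1031  0.45  ]
 [-0.9999  0.0103 -0.0032 -0.0091]
 [-0.0021  0.1032  0.9947  1.3028]
 [ 0.      0.      0.      1.    ]] [[-0.9354  0.2591 -0.2406  0.3285]
 [-0.3532 -0.6509  0.6721  0.7356]
 [ 0.0175  0.7136  0.7003  0.845 ]
 [ 0.      0.      0.      1.    ]] [[407.2236   0.     258.8661]
 [  0.     407.2236 185.1208]
 [  0.       0.       1.    ]]
{'time_s': 0.1, 'joints': array([-53.4799,  22.0869,   0.389 ,  -0.0238, -68.4128, -14.8184]), 'joint_velocities': array([ 0.042 , -0.0833,  0.1288,  0.0583, -0.0835, -0.0292]), 'effort': array([ -0.0003, -39.169 ,  18.7935,   4.2319,   0.0135,  -0.0001]), 'tcp_pos': array([ 0.2309, -0.5802,  0.2216]), 'ee_rot': array([[-0.9292, -0.3696, -0.0008],
       [-0.3696,  0.9292,  0.0018],
       [ 0.0001,  0.002 , -1.    ]]), 'wrist_force': array([ 0.2737, -0.2276, -1.0815]), 'moment': array([ 0.0052, -0.0375, -0.0168]), 'gripper_width': 0.9968276809334555}
```

View pics/top.png

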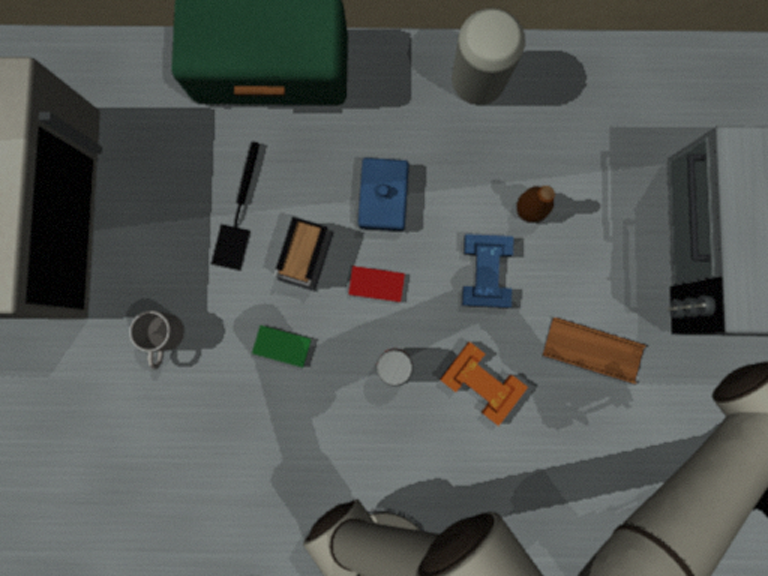

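View pics/side.png

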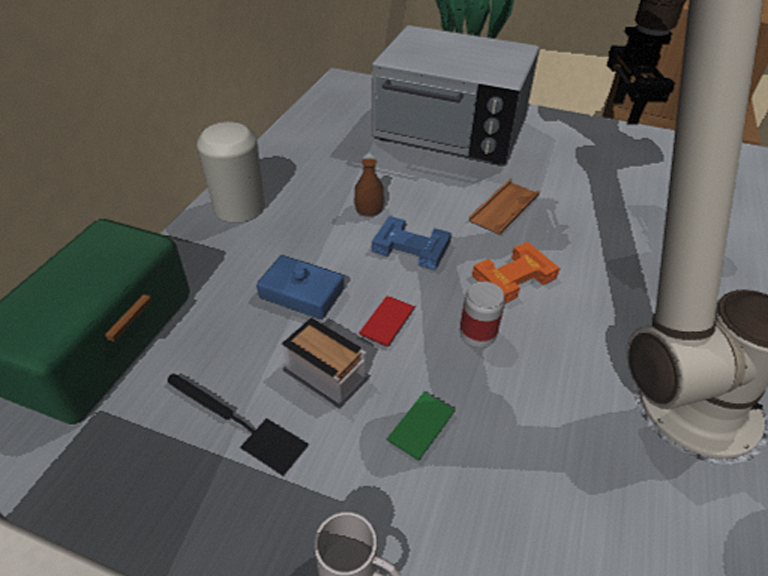

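The top view shows the candidates for the board: bamboo in the caddy (302,250), red plate (377,284), green plate (283,346) and spoon rest (595,350). I choose the one in the caddy. For the dish there is blue (488,270) and orange (485,385), and I choose blue. The lid is at (384,193). The caddy's open front seems to face the bottom of the picture, towards the robot.

Run:
```python
from h import *
for n in("top0","side0"):
    d=np.load(n+".npz");P=d["P"];im=d["im"].astype(int);R,G,B=im[...,0],im[...,1],im[...,2]
    def rect(m,name):
        q=P[m];q=q[:,:]
        if len(q)<10: print(name,len(q));return
        (c,s,a)=cv2.minAreaRect((q[:,:2]*1000).astype(np.float32))
        print(n,name,len(q),"c",np.array(c),"size",np.array(s),"ang",round(a,2),"zmed",np.median(q[:,2]),"mean",q.mean(0))
    X,Y,Z=P[...,0],P[...,1],P[...,2]
    print("table z",np.median(Z[(abs(X-.4)<.1)&(abs(Y)<.3)]))
    # caddy roi
    if n=="top0":
        for nm,(u,v) in dict(caddy=(302,250),dish=(488,270),lid=(384,193),red=(377,284),green=(283,346),tin=(395,366),cruet=(535,205)).items(): print(nm,P[int(v/1.5),int(u/1.5)])
    blue=(B>R+25)&(B>G+10)
    near=(abs(X-.56)<.13)&(abs(Y+.09)<.1) 
    rect(blue&near&(Z>.022)&(Z<.04),"dish")
    cad=(abs(X-.6)<.12)&(abs(Y-.27)<.12)
    rect(cad&(Z>.066)&(Z<.09),"caddytop")
    rect(cad&(Z>.066)&(Z<.09)&(R>B+30),"boardface")
    rect(cad&(Z>.066)&(Z<.09)&(R<60)&(abs(R-B)<20),"lips")
d=np.load("top0.npz")
class C:pass
save({"image":d["im"]},"pics/c1.png",(170,130,360,220),4)
```

```text
table z 0.001364518187806807
caddy [0.6344 0.172  0.073 ]
dish [ 0.6014 -0.2143  0.021 ]
lid [0.7559 0.0056 0.0669]
red [0.5709 0.0198 0.0151]
green [0.4394 0.2161 0.0163]
tin [ 0.4022 -0.0191  0.1114]
cruet [ 0.729  -0.2986  0.0877]
top0 dish 207 c [ 606.2725 -103.7576] size [176.915  148.7772] ang 86.4 zmed 0.029743185286734253 mean [ 0.5977 -0.175   0.0297]
top0 caddytop 806 c [631.0411 175.7164] size [ 75.1717 125.0331] ang 74.19 zmed 0.0733071987708066 mean [0.6299 0.1817 0.0735]
top0 boardface 547 c [631.3864 174.6079] size [ 58.3276 113.2386] ang 73.83 zmed 0.07260389183938232 mean [0.6279 0.1769 0.0725]
top0 lips 198 c [637.9551 174.5387] size [ 73.5477 111.9743] ang 75.67 zmed 0.07645741400330053 mean [0.6404 0.1918 0.0763]
table z 0.0007710448395301106
side0 dish 146 c [ 601.5281 -174.0894] size [148.3992  30.2395] ang 0.24 zmed 0.0295605049402502 mean [ 0.5968 -0.1728  0.0291]
side0 caddytop 972 c [631.6161 173.199 ] size [ 77.1028 125.8762] ang 73.87 zmed 0.07278368497484294 mean [0.6284 0.1825 0.0731]
side0 boardface 584 c [631.0604 171.3336] size [ 58.4944 113.1937] ang 71.22 zmed 0.07216694920228645 mean [0.6263 0.1758 0.0723]
side0 lips 285 c [634.7336 173.322 ] size [ 75.0878 120.0564] ang 73.99 zmed 0.07588767540609875 mean [0.6375 0.1911 0.0757]
```

View pics/c1.png

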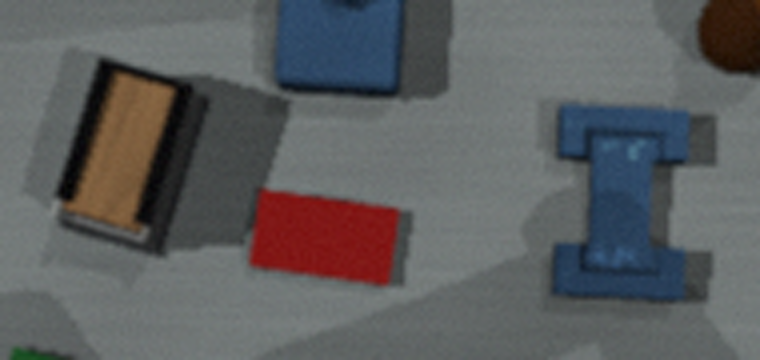

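The crop confirms it: bamboo board in the caddy under two black lips, with the open front at the lower end (about (100,225) in the crop), and red and green plates lying loose. The dish's long axis runs along world x. I'm moving over the caddy.

Emit:
{"method": "play_rows", "body": {"commands": [[[0.02,0.045,0.01,0,0,-0.13,1],[0.04,0.09,0.02,0,0,-0.26,1],[0.06,0.135,0.03,0,0,-0.39,1],[0.08,0.18,0.04,0,0,-0.52,1],[0.1,0.225,0.04,0,0,-0.658,1]]]}}

```text
time_s: 0.6
tcp_pos: [0.3293, -0.3607, 0.2636]
ee_rot: [[-0.964, 0.265, 0.002], [0.265, 0.964, -0.001], [-0.002, -0.001, -1.0]]
wrist_force: [0.7, -0.1, 0.4]
gripper_width: 0.636
```

Emit:
{"method": "play_rows", "body": {"commands": [[[0.025,0.043,0,0,0,0,1],[0.05,0.086,0,0,0,0,1],[0.075,0.129,0,0,0,0,1],[0.1,0.172,0,0,0,0,1],[0.125,0.215,0,0,0,0,1]]]}}

```text
time_s: 1.1
tcp_pos: [0.4539, -0.1452, 0.2625]
ee_rot: [[-0.966, 0.26, 0.0], [0.26, 0.966, 0.0], [0.0, 0.0, -1.0]]
wrist_force: [0.9, -1.2, -0.2]
gripper_width: 0.173
```

Emit:
{"method": "play_rows", "body": {"commands": [[[0.02,0.043,0,0,0,0,1],[0.04,0.086,0,0,0,0,1],[0.06,0.129,0,0,0,0,1],[0.08,0.172,0,0,0,0,1],[0.1,0.215,0,0,0,0,1]]]}}

```text
time_s: 1.6
tcp_pos: [0.5537, 0.0697, 0.2622]
ee_rot: [[-0.966, 0.26, -0.001], [0.26, 0.966, -0.0], [0.001, -0.0, -1.0]]
wrist_force: [0.6, -0.3, -0.4]
gripper_width: 0.005
```

Run:
```python
from h import *
s=r.sense();print(s["time_s"],s["tcp_pos"],s["joints"],s["ee_rot"],s["gripper_width"])
c=cap("wrist");save(c,"pics/w1.png",k=1.5);print(c["mount"]);P=pts(c);print(P[10,256],P[370,256],P[190,10],P[190,500])
d=np.load("top0.npz");P=d["P"];im=d["im"].astype(int);R,G,B=im[...,0],im[...,1],im[...,2]
X,Y,Z=P[...,0],P[...,1],P[...,2]
m=(B>R+25)&(abs(X-.597)<.1)&(abs(Y+.175)<.075)&(Z>.024)&(Z<.045)
print(cv2.minAreaRect((P[m][:,:2]*1000).astype(np.float32)),P[m].mean(0))
```

```text
1.6 [0.5537 0.0697 0.2622] [  23.812    14.0409   -5.334    -0.0084  -70.6632 -128.8902] [[-0.9656  0.2602 -0.0007]
 [ 0.2602  0.9656 -0.0001]
 [ 0.0006 -0.0003 -1.    ]] 0.004974693114333099
[[-0.0013  0.969   0.2472  0.0674]
 [ 1.      0.0014 -0.0005  0.0006]
 [-0.0008  0.2472 -0.969  -0.1623]
 [ 0.      0.      0.      1.    ]]
[0.3459 0.1283 0.0004] [0.4889 0.0878 0.4245] [ 0.4914 -0.3278 -0.0003] [0.7001 0.4445 0.0018]
((600.5267944335938, -207.83505249023438), (88.73284149169922, 149.7742462158203), 88.30511474609375) [ 0.5991 -0.2059  0.0292]
```

Emit:
{"method": "play_rows", "body": {"commands": [[[0.04,0.02,0,0,0,0,1],[0.08,0.045,0,0,0,0,1],[0.12,0.07,0,0,0,-0.01,1],[0.14,0.085,0,0,0,-0.015,1],[0.14,0.085,0,0,0,-0.015,1]]]}}

```text
time_s: 2.15
tcp_pos: [0.6951, 0.1547, 0.259]
ee_rot: [[-0.962, 0.274, -0.003], [0.274, 0.962, -0.001], [0.003, -0.002, -1.0]]
wrist_force: [0.7, 0.2, -0.4]
gripper_width: 0.006
```

Run:
```python
from h import *
s=r.sense();print(s["time_s"],s["tcp_pos"],s["ee_rot"],s["wrist_force"])
c=cap("wrist");save(c,"pics/w2.png",k=1.5);P=pts(c);im=c["image"].astype(int);R,G,B=im[...,0],im[...,1],im[...,2]
np.savez("w2",P=P,im=c["image"])
X,Y,Z=P[...,0],P[...,1],P[...,2]
cad=(abs(X-.63)<.11)&(abs(Y-.173)<.09)
def rect(m,n):
    m=cv2.morphologyEx(m.astype(np.uint8),cv2.MORPH_OPEN,np.ones((3,3)))>0
    print(n,m.sum(),cv2.minAreaRect((P[m][:,:2]*1000).astype(np.float32)),np.median(P[m][:,2]))
rect(cad&(Z>.066)&(Z<.09),"top");rect(cad&(Z>.066)&(Z<.074)&(R>B+30),"face");rect(cad&(Z>.0744)&(Z<.079)&(R<B+30),"lips")
```

```text
2.15 [0.6951 0.1547 0.259 ] [[-0.9617  0.2739 -0.0033]
 [ 0.2739  0.9617 -0.001 ]
 [ 0.0029 -0.0019 -1.    ]] [ 0.6963  0.1763 -0.4209]
top 5847 ((631.700927734375, 173.90232849121094), (75.0634536743164, 124.42729187011719), 73.7010726928711) 0.07306565939052723
face 3556 ((632.1452026367188, 174.37451171875), (60.858036041259766, 112.00733184814453), 73.9894790649414) 0.07247297725711843
lips 1979 ((637.201904296875, 172.29385375976562), (75.0634536743164, 112.96469116210938), 73.7010726928711) 0.07646712654570736
```

View pics/w2.png

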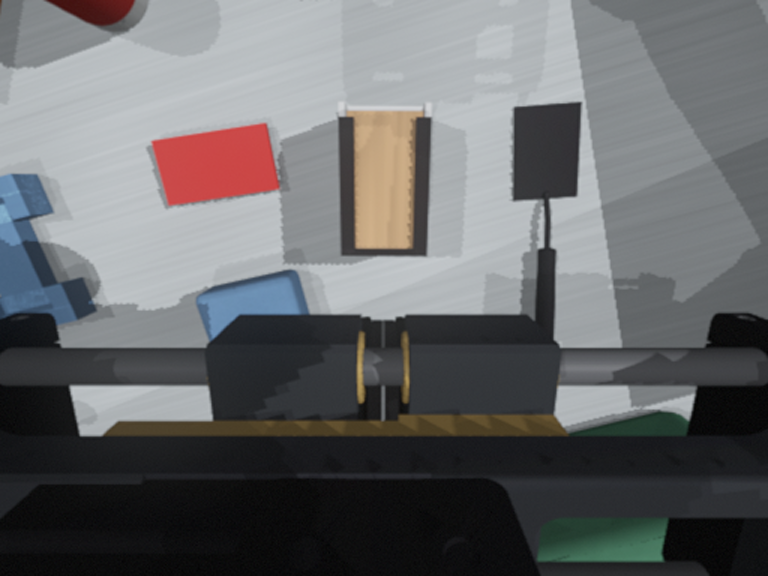

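The wrist view shows the caddy at (385,180) with its open front upward (towards the robot). Fit: caddy centre (0.632, 0.174), x axis at -16.2°. Now I descend over the rear part of the window.

Emit:
{"method": "play_rows", "body": {"commands": [[[-0.015,0.005,-0.04,0,0,0,1],[-0.03,0.0095,-0.08,0,0,0,1],[-0.03,0.0095,-0.125,0,0,0,1],[-0.03,0.0095,-0.165,0,0,0,1],[-0.03,0.0095,-0.165,0,0,0,1]]]}}

```text
time_s: 2.7
tcp_pos: [0.6583, 0.16, 0.0915]
ee_rot: [[-0.961, 0.276, -0.013], [0.276, 0.961, -0.004], [0.011, -0.008, -1.0]]
wrist_force: [-0.4, -0.9, -0.6]
gripper_width: 0.006
```

Emit:
{"method": "play_rows", "body": {"commands": [[[0,0,-0.005,0,0,0,1],[0,0,-0.01,0,0,0,1],[0,0,-0.013,0,0,0,1],[0,0,-0.016,0,0,0,1],[0,0,-0.016,0,0,0,1]]]}}

```text
time_s: 3.2
tcp_pos: [0.6637, 0.1624, 0.0819]
ee_rot: [[-0.961, 0.275, 0.001], [0.275, 0.961, 0.0], [-0.0, 0.0, -1.0]]
wrist_force: [-0.2, -0.1, 0.2]
gripper_width: 0.005
```

Emit:
{"method": "play_rows", "body": {"commands": [[[0,0.002,-0.003,0,0,0,1],[0,0.002,-0.006,0,0,0,1],[0,0.002,-0.008,0,0,0,1],[0,0.002,-0.008,0,0,0,1]]]}}

```text
time_s: 3.6
tcp_pos: [0.6634, 0.1643, 0.0731]
ee_rot: [[-0.961, 0.275, -0.001], [0.275, 0.961, -0.0], [0.0, -0.0, -1.0]]
wrist_force: [0.5, 0.8, -0.6]
gripper_width: 0.008
```

Emit:
{"method": "play_rows", "body": {"commands": [[[0,0,-0.001,0,0,0,1],[0,0,-0.001,0,0,0,1],[0,0,-0.001,0,0,0,1]]]}}

```text
time_s: 3.9
tcp_pos: [0.6637, 0.1643, 0.0728]
ee_rot: [[-0.961, 0.275, 0.0], [0.275, 0.961, 0.0], [-0.0, 0.0, -1.0]]
wrist_force: [-1.3, 0.1, 1.8]
gripper_width: 0.007
```

Emit:
{"method": "play_rows", "body": {"commands": [[[0,0,-0.001,0,0,0,1],[0,0,-0.001,0,0,0,1],[0,0,-0.001,0,0,0,1]]]}}

```text
time_s: 4.2
tcp_pos: [0.6638, 0.1644, 0.0727]
ee_rot: [[-0.962, 0.275, 0.001], [0.275, 0.962, 0.0], [-0.001, 0.0, -1.0]]
wrist_force: [-1.7, -0.7, 5.4]
gripper_width: 0.006
```

Emit:
{"method": "play_rows", "body": {"commands": [[[0,0,-0.0006,0,0,0,1],[0,0,-0.0006,0,0,0,1],[-0.002,0.0006,-0.0006,0,0,0,1],[-0.005,0.0015,-0.0006,0,0,0,1],[-0.01,0.003,-0.0006,0,0,0,1]]]}}

```text
time_s: 4.7
tcp_pos: [0.656, 0.1677, 0.0728]
ee_rot: [[-0.962, 0.274, 0.006], [0.275, 0.962, 0.001], [-0.006, 0.003, -1.0]]
wrist_force: [3.1, -0.6, 5.0]
gripper_width: 0.012
```

Emit:
{"method": "play_rows", "body": {"commands": [[[0,0,-0.0008,0,0,0,1],[-0.003,0.0009,-0.0008,0,0,0,1],[-0.008,0.0023,-0.0008,0,0,0,1],[-0.013,0.0038,-0.0008,0,0,0,1],[-0.013,0.0038,-0.0008,0,0,0,1]]]}}

```text
time_s: 5.2
tcp_pos: [0.6425, 0.172, 0.0727]
ee_rot: [[-0.962, 0.274, 0.006], [0.274, 0.962, 0.002], [-0.005, 0.003, -1.0]]
wrist_force: [0.3, 0.6, 7.6]
gripper_width: 0.004
```

```bash
cat > bf.py <<'E'
from h import *
import sys
s=r.sense();print(s["time_s"],s["tcp_pos"],s["wrist_force"])
a=np.array([.960,-.279]);b=np.array([.279,.960]);o=np.array([.632,.174])
for n in sys.argv[1:]:
    c=cap(n);P=pts(c);im=c["image"].astype(int);R,B=im[...,0],im[...,2]
    q=P[...,:2]-o;u=q@a;v=q@b;Z=P[...,2]
    m=(abs(v)<.035)&(u>-.2)&(u<.065)&(R>B+30)&(Z>.03)&(Z<.085)
    m=cv2.morphologyEx(m.astype(np.uint8),cv2.MORPH_OPEN,np.ones((2,2)))>0
    f=m&(u<-.056)
    print(n,"front u",np.percentile(u[m],[0,1,99]),"v",np.percentile(v[m],[1,99]),"front v",np.percentile(v[f],[2,98]) if f.sum()>9 else 0,
     "z front,mid,rear",[np.median(Z[m&(u>lo)&(u<hi)]) if (m&(u>lo)&(u<hi)).sum()>3 else None for lo,hi in((-.14,-.1),(-.1,-.07),(-.05,-.02),(.02,.05))])
E
python3 bf.py side top
```

```text
5.2 [0.6425 0.172  0.0727] [0.3316 0.6221 7.5867]
side front u [-0.448  -0.0706 -0.0043] v [-0.0298  0.0303] front v [-0.0302  0.0307] z front,mid,rear [None, np.float64(0.0705482461086327), np.float64(0.07207342998102573), None]
top front u [-0.1236 -0.0708 -0.0235] v [-0.0327  0.0261] front v [-0.0332  0.0262] z front,mid,rear [None, np.float64(0.07027672607880664), np.float64(0.07245634011981172), None]
```

The press is now 7.6 N and the board has come about 15 mm. I'll continue the draw.

Emit:
{"method": "play_rows", "body": {"commands": [[[-0.003,0.0009,0,0,0,0,1],[-0.008,0.0023,0,0,0,0,1],[-0.014,0.0041,0,0,0,0,1],[-0.02,0.0058,0,0,0,0,1],[-0.026,0.0076,0,0,0,0,1]]]}}

```text
time_s: 5.8
tcp_pos: [0.6171, 0.1795, 0.0727]
ee_rot: [[-0.962, 0.274, 0.007], [0.274, 0.962, 0.002], [-0.006, 0.004, -1.0]]
wrist_force: [1.8, -0.7, 7.5]
gripper_width: 0.008
```

```bash
python3 bf.py side
```

```text
5.8 [0.6171 0.1795 0.0727] [ 1.8322 -0.6595  7.5314]
side front u [-0.448  -0.1642 -0.0337] v [-0.0297  0.1119] front v [-0.0291  0.0313] z front,mid,rear [None, np.float64(0.07182056066438924), np.float64(0.07172357927814776), None]
```

Emit:
{"method": "play_rows", "body": {"commands": [[[-0.006,0.0017,0,0,0,0,1],[-0.012,0.0035,0,0,0,0,1],[-0.018,0.0052,0,0,0,0,1],[-0.024,0.007,0,0,0,0,1],[-0.028,0.0081,0,0,0,0,1]]]}}

```text
time_s: 6.35
tcp_pos: [0.5889, 0.1878, 0.0725]
ee_rot: [[-0.962, 0.274, 0.007], [0.274, 0.962, 0.002], [-0.006, 0.004, -1.0]]
wrist_force: [2.0, -0.6, 6.5]
gripper_width: 0.003
```

```bash
sed -i 's/(u>-.2)/(u>-.16)/; s/R>B+30/R>B+30)\&(im[...,1]>B+8/; s/\[0,1,99\]/[0,1,2,5,99]/' bf.py; python3 bf.py side top
python3 - <<'E'
from h import *
c=cap("side");save(c,"pics/s2.png",(150,190,310,310),5)
E
```

```text
6.35 [0.5889 0.1878 0.0725] [ 2.0077 -0.6142  6.4615]
side front u [-0.448  -0.1266 -0.126  -0.1252  0.0262] v [-0.0304  0.0313] front v [-0.0292  0.0309] z front,mid,rear [np.float64(0.07128867510591708), np.float64(0.07177390782235149), None, np.float64(0.05935529339116685)]
top front u [-0.1279 -0.1268 -0.126  -0.1236  0.0518] v [-0.029   0.0263] front v [-0.0288  0.0262] z front,mid,rear [np.float64(0.07152982499031468), np.float64(0.07127971769479113), None, np.float64(0.05980533117031517)]
```

View pics/s2.png

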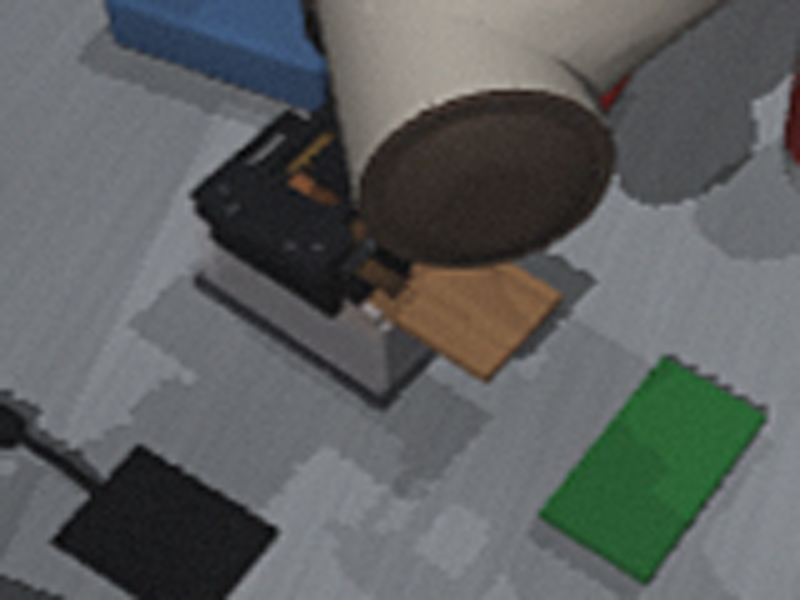

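The board sticks out about 70 mm, level, with its front edge at (520,340) in the crop. The green plate is clear of it. I'll lift, open and go to a grip point 85 mm in front of the caddy's centre.

Emit:
{"method": "play_rows", "body": {"commands": [[[0,0,0.01,0,0,0,1],[0,0,0.04,0,0,0,0],[0,0,0.075,0,0,0,0],[-0.02,0.005,0.075,0,0,0,0],[-0.0385,0.0099,0.075,0,0,0,0]]]}}

```text
time_s: 7.0
tcp_pos: [0.5474, 0.1967, 0.1458]
ee_rot: [[-0.961, 0.276, 0.0], [0.276, 0.961, 0.001], [0.0, 0.001, -1.0]]
wrist_force: [-0.8, 0.6, -0.1]
gripper_width: 0.28
```

Emit:
{"method": "play_rows", "body": {"commands": [[[0,0,0,0,0,0,0],[0,0,0,0,0,0,0],[0,0,0,0,0,0,0],[0,0,0,0,0,0,0],[0,0,0,0,0,0,0]]]}}

```text
time_s: 7.5
tcp_pos: [0.5484, 0.1965, 0.1447]
ee_rot: [[-0.961, 0.276, -0.0], [0.276, 0.961, -0.0], [0.0, -0.0, -1.0]]
wrist_force: [-0.2, -0.1, -0.0]
gripper_width: 0.741
```

```bash
python3 bf.py side top
python3 - <<'E'
from h import *
s=r.sense();print(s["tcp_pos"],s["gripper_width"]);q=np.array(s["tcp_pos"][:2])-[.632,.174];print("u,v",q@[.960,-.279],q@[.279,.960])
E
```

```text
7.5 [0.5484 0.1965 0.1447] [-0.2388 -0.1344 -0.0363]
side front u [-0.448  -0.1266 -0.1261 -0.1242  0.0467] v [-0.0301  0.0312] front v [-0.0296  0.031 ] z front,mid,rear [np.float64(0.07188171158670897), np.float64(0.07200531607182331), np.float64(0.07231618523227845), np.float64(0.05844242597428079)]
top front u [-0.1236 -0.0507 -0.0373 -0.032   0.0518] v [-0.0392  0.0229] front v 0 z front,mid,rear [None, None, np.float64(0.07237536252286869), np.float64(0.058620016927328544)]
[0.5483 0.1965 0.1449] 0.8302589876586376
u,v -0.08666853510083375 -0.0017263115834069847
```

Emit:
{"method": "play_rows", "body": {"commands": [[[0.0005,0.002,0,0,0,0,0],[0.0005,0.002,-0.025,0,0,0,0],[0.0005,0.002,-0.06,0,0,0,0],[0.0005,0.002,-0.0947,0,0,0,0],[0.0005,0.002,-0.0947,0,0,0,0]]]}}

```text
time_s: 8.1
tcp_pos: [0.5453, 0.1968, 0.0459]
ee_rot: [[-0.961, 0.276, -0.009], [0.276, 0.961, -0.005], [0.007, -0.008, -1.0]]
wrist_force: [-0.5, -0.3, -0.0]
gripper_width: 0.997
```

Emit:
{"method": "play_rows", "body": {"commands": [[[0,0,0,0,0,0,0]]]}}

```text
time_s: 8.2
tcp_pos: [0.549, 0.1988, 0.0507]
ee_rot: [[-0.962, 0.274, -0.0], [0.274, 0.962, -0.001], [-0.0, -0.001, -1.0]]
wrist_force: [1.2, 0.3, 1.9]
gripper_width: 0.998
```

Emit:
{"method": "play_rows", "body": {"commands": [[[0,0,0,0,0,0,1],[0,0,0,0,0,0,1],[0,0,0,0,0,0,1],[0,0,0,0,0,0,1],[0,0,0,0,0,0,1]]]}}

```text
time_s: 8.7
tcp_pos: [0.5488, 0.1988, 0.0513]
ee_rot: [[-0.961, 0.275, 0.001], [0.275, 0.961, 0.0], [-0.001, 0.001, -1.0]]
wrist_force: [-1.4, 0.5, 3.3]
gripper_width: 0.705
```

Emit:
{"method": "play_rows", "body": {"commands": [[[0,0,0,0,0,0,1],[0,0,0,0,0,0,1],[0,0,0,0,0,0,1]]]}}

```text
time_s: 9.0
tcp_pos: [0.5487, 0.1988, 0.0509]
ee_rot: [[-0.961, 0.275, 0.0], [0.275, 0.961, 0.0], [-0.0, 0.0, -1.0]]
wrist_force: [-1.9, -0.1, 5.8]
gripper_width: 0.709
```

```bash
python3 bf.py side
```

```text
9.0 [0.5487 0.1988 0.0509] [-1.8582 -0.1449  5.8137]
side front u [-0.448  -0.1263 -0.1259 -0.1241  0.0512] v [-0.0306  0.0655] front v [-0.0171  0.1143] z front,mid,rear [np.float64(0.07143110420529514), None, np.float64(0.07215343202323332), np.float64(0.058177927376385496)]
```

Emit:
{"method": "play_rows", "body": {"commands": [[[-0.005,0.0015,0,0,0,0,1],[-0.012,0.0035,0,0,0,0,1],[-0.02,0.0058,0,0,0,0,1],[-0.028,0.0081,0,0,0,0,1],[-0.036,0.0105,0,0,0,0,1]]]}}

```text
time_s: 9.55
tcp_pos: [0.5118, 0.2095, 0.0503]
ee_rot: [[-0.961, 0.275, -0.0], [0.275, 0.961, 0.0], [0.0, 0.0, -1.0]]
wrist_force: [-0.1, 0.7, 2.1]
gripper_width: 0.707
```

Emit:
{"method": "play_rows", "body": {"commands": [[[-0.008,0.0023,0,0,0,0,1],[-0.016,0.0046,0,0,0,0,1],[-0.024,0.007,0,0,0,0,1],[-0.03,0.0087,0,0,0,0,1],[-0.034,0.01,0,0,0,0,1]]]}}

```text
time_s: 10.05
tcp_pos: [0.4776, 0.2193, 0.0503]
ee_rot: [[-0.962, 0.275, -0.001], [0.275, 0.962, -0.0], [0.001, -0.001, -1.0]]
wrist_force: [0.2, 1.3, -0.4]
gripper_width: 0.705
```

```bash
python3 bf.py side
python3 - <<'E'
from h import *
c=cap("side");save(c,"pics/s3.png",(150,170,350,320),4)
E
```

```text
10.05 [0.4776 0.2193 0.0503] [ 0.1967  1.3398 -0.4331]
side front u [-0.448  -0.1375 -0.1363 -0.0927  0.0511] v [-0.0263  0.0377] front v [-0.0279  0.4545] z front,mid,rear [np.float64(0.1621005922885021), np.float64(0.07861390059709517), np.float64(0.07208068263185152), np.float64(0.07214204198822594)]
```

View pics/s3.png

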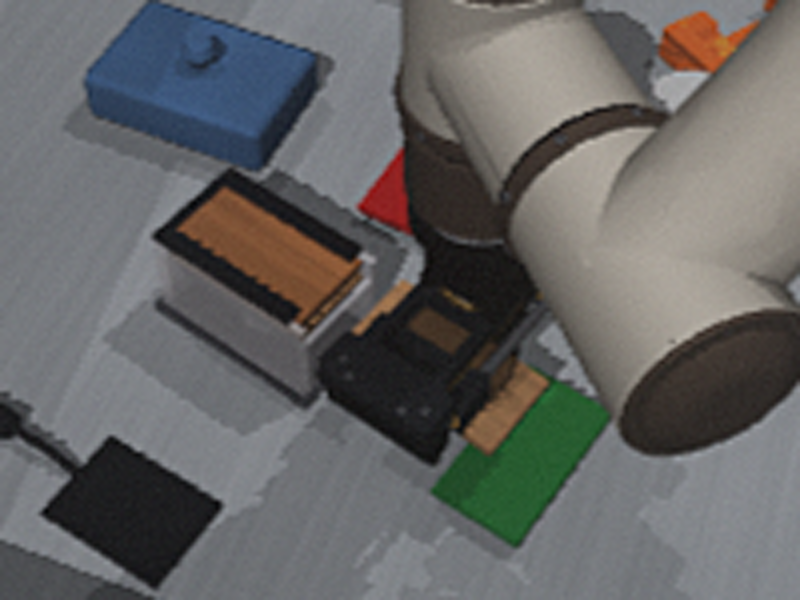

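The board is out in the gripper at (470,370), clear of the green plate, and the next board has risen to the lips (face z 0.072). I'll lift, and refit the dish from the stored clean views.

Emit:
{"method": "play_rows", "body": {"commands": [[[0,0,0.015,0,0,0,1],[0,0,0.045,0,0,0,1],[0,0,0.08,0,0,0,1],[0,0,0.12,0,0,0,1],[0.005,-0.02,0.14,0,0,0.03,1]]]}}

```text
time_s: 10.65
tcp_pos: [0.4853, 0.201, 0.1943]
ee_rot: [[-0.97, 0.243, 0.006], [0.243, 0.97, 0.004], [-0.005, 0.005, -1.0]]
wrist_force: [0.4, 1.4, -1.0]
gripper_width: 0.707
```

Run:
```python
from h import *
from scipy.optimize import minimize
s=r.sense();print(s["time_s"],s["tcp_pos"],s["joints"],s["gripper_width"])
t=cap("top")
for n,d in(("top0",np.load("top0.npz")),("side0",np.load("side0.npz")),("topnow",dict(P=pts(t),im=t["image"]))):
    P=d["P"];im=d["im"].astype(int);R,B=im[...,0],im[...,2];X,Y,Z=P[...,0],P[...,1],P[...,2]
    m=(B>R+20)&(abs(X-.6)<.11)&(Y<-.13)&(Y>-.31)&(Z>.024)&(Z<.036)
    m=cv2.morphologyEx(m.astype(np.uint8),cv2.MORPH_OPEN,np.ones((2,2)))>0
    q=P[m]; h=cv2.minAreaRect((q[:,:2]*1000).astype(np.float32));print(n,len(q),h,np.median(q[:,2]))
    w=(B>R+20)&(abs(X-.6)<.05)&(abs(Y+.213)<.02); print(" well z",np.median(Z[w]))
    # blocks: rim |x|>35 -> fit side walls of notch
```

```text
10.65 [0.4853 0.201  0.1943] [  40.2482   13.5055  -16.243     0.0661  -59.8627 -144.3311] 0.7074706761356176
top0 591 ((575.3865356445312, -136.4376220703125), (170.33706665039062, 314.0919494628906), 16.08967399597168) 0.02970278038500851
 well z 0.022309491498225364
side0 372 ((510.97564697265625, 229.40283203125), (163.16207885742188, 1063.69873046875), 11.099359512329102) 0.02931989745449637
 well z 0.021500277588118843
topnow 582 ((575.7362670898438, -137.37203979492188), (171.4920654296875, 315.539794921875), 15.908121109008789) 0.029558942077145822
 well z 0.02248438206421699
```

Run:
```python
from h import *
for n in("top0","side0","w2"):
    d=np.load(n+".npz");P=d["P"];im=d["im"].astype(int);R,B=im[...,0],im[...,2];X,Y,Z=P[...,0],P[...,1],P[...,2]
    m=(B>R+20)&(abs(X-.6)<.11)&(Y<-.13)&(Y>-.31)&(Z>.026)&(Z<.034)
    q=(P[m][:,:2]*1000).astype(np.float32);print(n,len(q),cv2.minAreaRect(q))
    if n=="top0":
        for x in range(520,690,10): 
            k=abs(q[:,0]-x)<5; print(x,k.sum(),np.sort(q[k,1])[[0,-1]] if k.sum() else "",end="; ")
```

```text
top0 562 ((600.3264770507812, -212.0988006591797), (100.31159210205078, 150.21426391601562), 87.85389709472656)
520 6 [-243.1859 -221.5239]; 530 97 [-259.8158 -159.4113]; 540 85 [-259.633  -162.0879]; 550 41 [-259.6854 -162.0193]; 560 38 [-259.5435 -162.3286]; 570 8 [-225.736  -162.7219]; 580 3 [-228.9754 -213.3187]; 590 7 [-232.3487 -194.5354]; 600 3 [-225.9963 -191.1177]; 610 0 ; 620 1 [-229.1581 -229.1581]; 630 2 [-226.1159 -194.7131]; 640 43 [-263.6163 -165.5623]; 650 60 [-264.1094 -165.7687]; 660 88 [-264.1481 -165.5324]; 670 78 [-264.3673 -165.4857]; 680 2 [-172.3099 -166.1148]; side0 362 ((600.5826416015625, -213.4576873779297), (105.30277252197266, 150.62203979492188), 87.72854614257812)
w2 844 ((607.2769775390625, -173.94464111328125), (79.53775787353516, 150.50518798828125), 61.32370376586914)
```

Dish centre (0.6004, -0.2124), long axis at -2.15°. I'll carry the board over it and turn it to line up.

Emit:
{"method": "play_rows", "body": {"commands": [[[0.01,-0.03,0,0,0,0.03,1],[0.022,-0.07,0,0,0,0.07,1],[0.033,-0.115,0,0,0,0.11,1],[0.045,-0.16,0,0,0,0.15,1],[0.055,-0.205,0,0,0,0.19,1]]]}}

```text
time_s: 11.2
tcp_pos: [0.5388, -0.0076, 0.19]
ee_rot: [[-0.998, 0.057, -0.0], [0.057, 0.998, 0.0], [0.0, 0.0, -1.0]]
wrist_force: [1.4, 0.5, -0.0]
gripper_width: 0.712
```

Emit:
{"method": "play_rows", "body": {"commands": [[[0.01,-0.045,0,0,0,0.02,1],[0.022,-0.09,0,0,0,0.02,1],[0.033,-0.135,0,0,0,0.02,1],[0.04,-0.175,0,0,0,0.02,1],[0.0437,-0.2,-0.01,0,0,0.02,1]]]}}

```text
time_s: 11.7
tcp_pos: [0.5832, -0.2091, 0.1808]
ee_rot: [[-0.999, 0.041, 0.002], [0.041, 0.999, -0.001], [-0.002, -0.001, -1.0]]
wrist_force: [0.4, 0.6, -0.4]
gripper_width: 0.706
```

Emit:
{"method": "play_rows", "body": {"commands": [[[0,0,-0.02,0,0,0,1],[0,0,-0.04,0,0,0,1],[0,0,-0.06,0,0,0,1],[0,0,-0.06,0,0,0,1],[0,0,-0.06,0,0,0,1]]]}}

```text
time_s: 12.2
tcp_pos: [0.5823, -0.206, 0.1202]
ee_rot: [[-0.999, 0.039, -0.001], [0.039, 0.999, -0.0], [0.001, -0.0, -1.0]]
wrist_force: [0.2, -0.2, 0.4]
gripper_width: 0.706
```

Run:
```python
from h import *
s=r.sense();print(s["time_s"],s["tcp_pos"],s["joints"],s["ee_rot"],s["gripper_width"])
for n in("top","side","wrist"):
    c=cap(n);P=pts(c);im=c["image"].astype(int);R,G,B=im[...,0],im[...,1],im[...,2];X,Y,Z=P[...,0],P[...,1],P[...,2]
    m=(R>B+30)&(G>B+8)&(abs(X-.6)<.1)&(abs(Y+.21)<.05)&(Z>.1)&(Z<.15)
    q=P[m];print(n,len(q));
    if len(q)>20: print(q.min(0),q.max(0),cv2.minAreaRect((q[:,:2]*1000).astype(np.float32)))
    if n=="wrist": save(c,"pics/w4.png",k=1.3)
```

```text
12.2 [ 0.5823 -0.206   0.1202] [ -4.479   26.2993  -8.4551   0.0295 -55.3028 -87.7536] [[-0.9993  0.0387 -0.001 ]
 [ 0.0387  0.9993 -0.0003]
 [ 0.001  -0.0004 -1.    ]] 0.7055620099056508
top 60
[ 0.5443 -0.2297  0.1345] [ 0.5533 -0.1753  0.1427] ((549.2867431640625, -202.49337768554688), (54.338531494140625, 8.890612602233887), 88.25029754638672)
side 100
[ 0.5446 -0.2368  0.1333] [ 0.6564 -0.1726  0.15  ] ((600.6092529296875, -204.3125), (111.82759094238281, 64.14929962158203), 0.42269575595855713)
wrist 8811
[ 0.5432 -0.2367  0.124 ] [ 0.6083 -0.1703  0.1471] ((575.8507690429688, -203.1313934326172), (65.50180053710938, 63.15977096557617), 87.62650299072266)
```

View pics/w4.png

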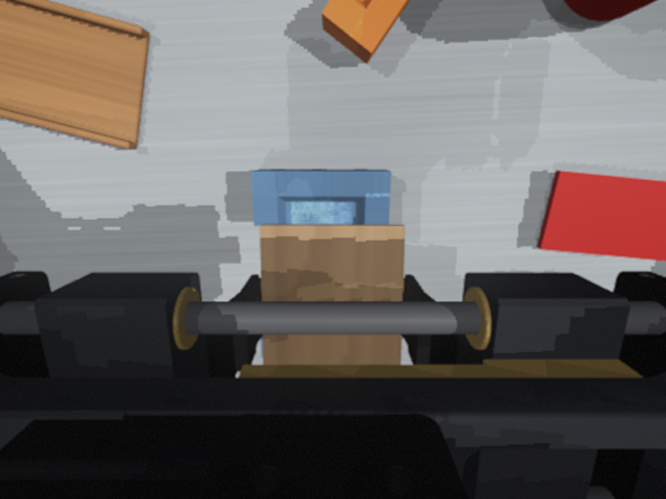

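The board is level in the hand (front edge at row 225, columns 260–404), over the dish, whose near end is at (321,197). I'll correct y by -7 mm and go lower, then compare the two in one camera.

Emit:
{"method": "play_rows", "body": {"commands": [[[0.001,-0.004,-0.01,0,0,0,1],[0.001,-0.007,-0.03,0,0,0,1],[0.001,-0.007,-0.055,0,0,0,1],[0.001,-0.007,-0.075,0,0,0,1],[0.001,-0.007,-0.08,0,0,0,1]]]}}

```text
time_s: 12.85
tcp_pos: [0.5815, -0.2127, 0.0378]
ee_rot: [[-0.999, 0.039, -0.005], [0.039, 0.999, 0.001], [0.005, 0.001, -1.0]]
wrist_force: [-0.0, 0.5, -0.8]
gripper_width: 0.709
```

Emit:
{"method": "play_rows", "body": {"commands": [[[0,0,0,0,0,0,1],[0,0,0,0,0,0,1]]]}}

```text
time_s: 13.05
tcp_pos: [0.5842, -0.2131, 0.0415]
ee_rot: [[-0.999, 0.038, 0.002], [0.038, 0.999, -0.001], [-0.002, -0.001, -1.0]]
wrist_force: [0.4, 0.2, -0.2]
gripper_width: 0.711
```

```bash
cat > dd.py <<'E'
from h import *
s=r.sense();print(s["time_s"],s["tcp_pos"],s["ee_rot"][:,1],s["wrist_force"],s["gripper_width"])
z0=s["tcp_pos"][2]
for n in("wrist","side","top"):
    c=cap(n);P=pts(c);im=c["image"].astype(int);R,G,B=im[...,0],im[...,1],im[...,2];X,Y,Z=P[...,0],P[...,1],P[...,2]
    near=(abs(X-.6)<.1)&(abs(Y+.21)<.07)
    for nm,m in(("board",(R>B+30)&(G>B+8)&near&(Z>.025)&(Z<z0+.03)),("dish",(B>R+20)&near&(Z>.025)&(Z<.034))):
        q=P[m]
        if len(q)<20: print(n,nm,len(q));continue
        lo=q[(q[:,0]<q[:,0].min()+.012)]
        print(n,nm,len(q),"min",q.min(0),"max",q.max(0),"front end mid y",(lo[:,1].min()+lo[:,1].max())/2,"w",np.ptp(lo[:,1]),"ztop",np.percentile(q[:,2],95),np.median(q[:,2]))
E
python3 dd.py
```

```text
13.05 [ 0.5842 -0.2131  0.0415] [ 0.0382  0.9993 -0.0005] [ 0.4092  0.2106 -0.1635] 0.710789093430996
wrist board 8839 min [ 0.5442 -0.2442  0.0429] max [ 0.6096 -0.1772  0.0671] front end mid y -0.21093248227516195 w 0.0615984337713979 ztop 0.0652412046490062 0.06057549891737493
wrist dish 6172 min [ 0.5244 -0.2624  0.025 ] max [ 0.5681 -0.1615  0.0326] front end mid y -0.21157370554545551 w 0.10005172834529452 ztop 0.03117361701358031 0.030095076179666266
side board 82 min [ 0.5451 -0.243   0.0496] max [ 0.6564 -0.1782  0.0707] front end mid y -0.2106331157349795 w 0.06478599397400175 ztop 0.07043451796396473 0.05992385944063394
side dish 277 min [ 0.524  -0.2655  0.0251] max [ 0.6768 -0.1594  0.0335] front end mid y -0.21197580444948388 w 0.0997668053090478 ztop 0.032656342944236715 0.029695493631037073
top board 60 min [ 0.5445 -0.2386  0.0535] max [ 0.5568 -0.1799  0.066 ] front end mid y -0.20922791574382496 w 0.058696713978174886 ztop 0.06284227560032977 0.058831284224704294
top dish 214 min [ 0.525  -0.2601  0.025 ] max [ 0.5568 -0.1598  0.034 ] front end mid y -0.20995919328267984 w 0.10037508581661564 ztop 0.033355472898479566 0.030140525104938365
```

The board and dish agree to within 1 mm in all three cameras. I'll lower gently.

Emit:
{"method": "play_rows", "body": {"commands": [[[0,0,-0.004,0,0,0,1],[0,0,-0.008,0,0,0,1],[0,0,-0.012,0,0,0,1],[0,0,-0.015,0,0,0,1],[0,0,-0.017,0,0,0,1]]]}}

```text
time_s: 13.7
tcp_pos: [0.583, -0.2128, 0.0229]
ee_rot: [[-0.999, 0.039, -0.001], [0.039, 0.999, 0.0], [0.001, 0.0, -1.0]]
wrist_force: [-0.7, 0.2, -0.8]
gripper_width: 0.703
```

Emit:
{"method": "play_rows", "body": {"commands": [[[0,0,-0.001,0,0,0,1],[0,0,-0.002,0,0,0,1],[0,0,-0.003,0,0,0,1],[0,0,-0.004,0,0,0,1],[0,0,-0.005,0,0,0,1]]]}}

```text
time_s: 14.2
tcp_pos: [0.5834, -0.213, 0.0186]
ee_rot: [[-0.999, 0.038, 0.0], [0.038, 0.999, -0.0], [-0.0, -0.0, -1.0]]
wrist_force: [0.3, -1.4, 0.8]
gripper_width: 0.705
```

Emit:
{"method": "play_rows", "body": {"commands": [[[0,0,-0.001,0,0,0,1],[0,0,-0.002,0,0,0,1],[0,0,-0.003,0,0,0,1],[0,0,-0.003,0,0,0,1]]]}}

```text
time_s: 14.6
tcp_pos: [0.5844, -0.213, 0.0161]
ee_rot: [[-0.999, 0.038, 0.002], [0.038, 0.999, -0.001], [-0.003, -0.001, -1.0]]
wrist_force: [1.6, -1.0, 4.9]
gripper_width: 0.704
```

Emit:
{"method": "play_rows", "body": {"commands": [[[0,0,-0.001,0,0,0,1],[0,0,-0.001,0,0,0,1],[0,0,-0.001,0,0,0,1]]]}}

```text
time_s: 14.9
tcp_pos: [0.5845, -0.213, 0.015]
ee_rot: [[-0.999, 0.038, 0.003], [0.038, 0.999, -0.001], [-0.003, -0.001, -1.0]]
wrist_force: [3.0, -0.4, 4.8]
gripper_width: 0.708
```

```bash
python3 dd.py
python3 - <<'E'
from h import *
c=cap("wrist");save(c,"pics/w5.png",(150,120,400,320),3)
E
```

```text
14.9 [ 0.5845 -0.213   0.015 ] [ 0.0381  0.9993 -0.0005] [ 3.0122 -0.4241  4.7776] 0.7082699696203852
wrist board 8845 min [ 0.5445 -0.2443  0.0298] max [ 0.6108 -0.1798  0.0386] front end mid y -0.2110838724691413 w 0.06189373701286213 ztop 0.03727989891706307 0.036265346660965314
wrist dish 8615 min [ 0.5243 -0.2627  0.0257] max [ 0.5681 -0.1612  0.0326] front end mid y -0.21139111695641666 w 0.10041217446466902 ztop 0.031121379709834054 0.030101879289540223
side board 76 min [ 0.5451 -0.2452  0.0295] max [ 0.6598 -0.1803  0.0396] front end mid y -0.21376505683344976 w 0.06290652778693173 ztop 0.0383970209127259 0.03540174526082773
side dish 282 min [ 0.524  -0.2682  0.0251] max [ 0.6762 -0.1597  0.0335] front end mid y -0.2112559909448803 w 0.10072582707844557 ztop 0.0325597476013798 0.029878649697851922
top board 53 min [ 0.546  -0.2402  0.0307] max [ 0.556  -0.1841  0.043 ] front end mid y -0.2121543117752383 w 0.05616980579746375 ztop 0.03953651264105899 0.036104713616297746
top dish 203 min [ 0.5248 -0.2596  0.0253] max [ 0.5536 -0.1595  0.0339] front end mid y -0.20932011445081422 w 0.09960836547998628 ztop 0.033353525397638 0.030436700285786156
```

Board top is at 0.036 (home). Releasing in place.

Emit:
{"method": "play_rows", "body": {"commands": [[[0,0,0,0,0,0,0.25],[0,0,0,0,0,0,0.2],[0,0,0,0,0,0,0.1],[0,0,0,0,0,0,0],[0,0,0,0,0,0,0]]]}}

```text
time_s: 15.6
tcp_pos: [0.5827, -0.2127, 0.014]
ee_rot: [[-0.999, 0.039, -0.001], [0.039, 0.999, 0.0], [0.001, 0.0, -1.0]]
wrist_force: [0.3, 0.3, -0.9]
gripper_width: 0.959
```

Emit:
{"method": "play_rows", "body": {"commands": [[[0,0,0,0,0,0,0],[0,0,0,0,0,0,0],[0,0,0,0,0,0,0]]]}}

```text
time_s: 15.9
tcp_pos: [0.5833, -0.2128, 0.0144]
ee_rot: [[-0.999, 0.039, 0.0], [0.039, 0.999, 0.0], [-0.0, 0.0, -1.0]]
wrist_force: [0.4, 0.6, -0.2]
gripper_width: 1.001
```

```bash
python3 dd.py | head -4
```

```text
15.9 [ 0.5833 -0.2128  0.0144] [0.0386 0.9993 0.    ] [ 0.4406  0.6355 -0.2229] 1.0011111182349095
wrist board 9026 min [ 0.5438 -0.2443  0.0292] max [ 0.6149 -0.1787  0.0383] front end mid y -0.21043665302234169 w 0.06343338223996425 ztop 0.03707829068946921 0.0360962867485229
wrist dish 8570 min [ 0.5243 -0.2627  0.025 ] max [ 0.568  -0.1611  0.0327] front end mid y -0.21143066140723815 w 0.10075663794710507 ztop 0.031132026354625864 0.03009662092467766
side board 74 min [ 0.5445 -0.2412  0.0277] max [ 0.6575 -0.1809  0.0407] front end mid y -0.21102143216046154 w 0.06032878825105481 ztop 0.038653687458560806 0.03567498193452068
```

Released and seated. I'll lift straight up and move away towards the robot's right, so the cameras can see.

Emit:
{"method": "play_rows", "body": {"commands": [[[0,0,0.01,0,0,0,0],[0,0,0.04,0,0,0,0],[0,0,0.085,0,0,0,0],[0,0,0.13,0,0,0,0],[0,0,0.17,0,0,0,0]]]}}

```text
time_s: 16.55
tcp_pos: [0.5834, -0.2129, 0.1879]
ee_rot: [[-0.999, 0.038, 0.002], [0.038, 0.999, -0.001], [-0.002, -0.001, -1.0]]
wrist_force: [1.4, 0.2, -0.7]
gripper_width: 1.0
```

Emit:
{"method": "play_rows", "body": {"commands": [[[-0.02,-0.03,0.03,0,0,0,0],[-0.05,-0.07,0.05,0,0,0,0],[-0.08,-0.11,0.05,0,0,0,0],[-0.11,-0.15,0.05,0,0,0,0],[-0.14,-0.19,0.05,0,0,0,0]]]}}

```text
time_s: 17.05
tcp_pos: [0.4441, -0.4011, 0.2359]
ee_rot: [[-0.999, 0.038, 0.002], [0.038, 0.999, -0.001], [-0.002, -0.001, -1.0]]
wrist_force: [0.9, -0.5, -0.3]
gripper_width: 0.999
```

Emit:
{"method": "play_rows", "body": {"commands": [[[0,0,0,0,0,0,0],[0,0,0,0,0,0,0],[0,0,0,0,0,0,0],[0,0,0,0,0,0,0],[0,0,0,0,0,0,0]]]}}

```text
time_s: 17.55
tcp_pos: [0.4462, -0.399, 0.2345]
ee_rot: [[-0.999, 0.037, 0.0], [0.037, 0.999, 0.0], [-0.0, 0.0, -1.0]]
wrist_force: [-0.0, 0.9, 0.3]
gripper_width: 1.004
```

```bash
python3 - <<'E'
from h import *
s=r.sense();print(s["time_s"],s["tcp_pos"],s["wrist_force"])
for n in("top","side"):
    c=cap(n);P=pts(c);im=c["image"].astype(int);R,G,B=im[...,0],im[...,1],im[...,2];X,Y,Z=P[...,0],P[...,1],P[...,2]
    k=(abs(X-.6)<.1)&(abs(Y+.21)<.07)
    for nm,m in(("board",(R>B+25)&k&(Z>.032)&(Z<.045)),("dish",(B>R+20)&k&(Z>.026)&(Z<.033))):
        q=P[m];A=np.c_[q[:,:2]-q[:,:2].mean(0),np.ones(len(q))];f=np.linalg.lstsq(A,q[:,2],rcond=None)[0]
        print(n,nm,len(q),cv2.minAreaRect((q[:,:2]*1000).astype(np.float32)),"z",f[2],"tilt deg",np.degrees(f[:2]))
    save(c,"pics/end_%s.png"%n,k=1.5)
E
python3 bf.py top side
```

```text
17.55 [ 0.4462 -0.399   0.2345] [-0.0206  0.9006  0.2691]
top board 652 ((600.5758666992188, -211.97010803222656), (61.28763198852539, 110.6177749633789), 87.3719711303711) z 0.03657005009544071 tilt deg [0.0844 0.1411]
top dish 415 ((600.2014770507812, -212.0760955810547), (100.2494888305664, 149.98951721191406), 87.91897583007812) z 0.02978767427753497 tilt deg [-0.0975 -0.1599]
side board 431 ((600.3104248046875, -211.80653381347656), (69.74359130859375, 110.55012512207031), 87.34335327148438) z 0.0359053386703846 tilt deg [-0.1978 -0.0573]
side dish 277 ((599.9555053710938, -214.44895935058594), (105.21548461914062, 151.04737854003906), 87.21418762207031) z 0.029805653229829126 tilt deg [ 0.0475 -0.1098]
17.65 [ 0.4461 -0.3992  0.2344] [ 0.0244 -0.7682 -0.2781]
top front u [-0.1236 -0.0575 -0.0569 -0.0547  0.0536] v [-0.029   0.0212] front v [-0.1611  0.0242] z front,mid,rear [None, None, np.float64(0.07258421039322416), np.float64(0.07234269614900202)]
side front u [-0.448  -0.0581 -0.0571 -0.056   0.0509] v [-0.0255  0.026 ] front v [-0.0274  0.4545] z front,mid,rear [None, None, np.float64(0.07224848639493353), np.float64(0.07234194496112084)]
```

View pics/end_side.png

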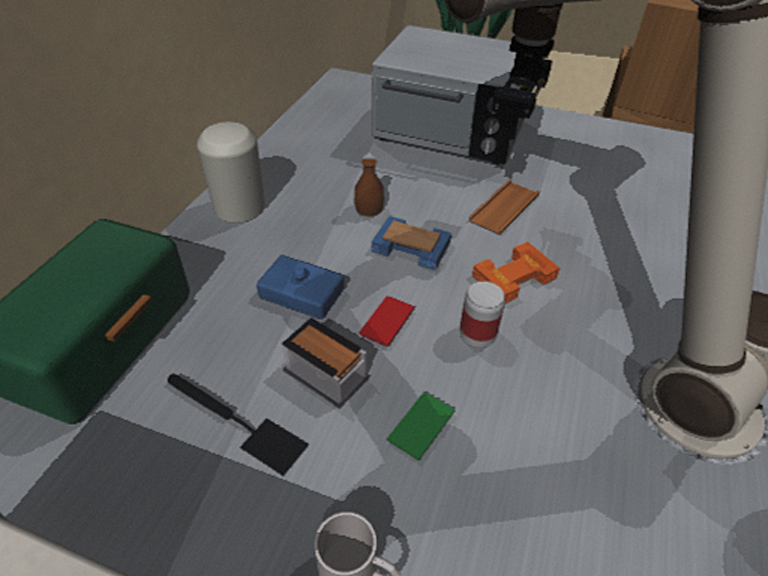

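The side view shows the board seated level in the blue dish at (412,238), the next board up in the caddy at (328,347), and nothing else moved. Handing in.

```bash
python3 -c "
from station import r
print(r.finish_job())"
```

```text
the job is handed in; nothing more can be done
None
```

The board is in the butter dish, bevelled side down, and I handed the job in at about 17.7 s of the 51 s allowed.

- **Drawing it out:** I pressed the top board at 5–7.6 N and drew it about 70 mm out. Then I gripped its sides, pulled it clear and carried it to the dish.
- **Setting it down:** It went in at under 6 N and was released in place.
- **Final check of the dish:** The board is centred within about 1 mm of the dish centre. It is level to about 0.2°, with its top at 36–36.6 mm (36 mm is fully home).
- **Final check of the caddy:** The next board has risen to the lips (face at about 72 mm), and the platform was never pressed down noticeably. The third board sits under it and cannot be seen.
- **Other things on the shelf:** They look unmoved in the final picture; I did not measure their positions.

One disagreement: the side camera put the dish centre about 2 mm off in y compared with the top camera. Its dish outline also came out about 5 mm too wide, so I put that down to noise. No check failed.

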